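# Release the latched key on the extraction control box

## Task

One of the four identical keys on the grey extraction control box has been left latched down. With a fingertip, tap all four keys lightly in turn, from the robot's left to its right, to feel which one sits low, then press that one right down and let go so that it springs up level with the others. Do not push the other three keys down further than a light tap, and leave the loose things lying about where they are: nothing is to be picked up.

Things in the scene. Friction and masses are not known exactly. Their poses are not given: they have to be found in the camera images.
- panel: grey extraction control box, fixed: 140 (own x) x 330 (own y) x 55 mm high; origin: centre of its underside on the bench, x away from the robot, y to the robot's left along the key row, z up. Key places at own x = -22 mm, own y = +97.5, +32.5, -32.5, -97.5 mm (robot's left to right). Small loose things stand on its top behind the keys.
- key_a: one of four identical square white keys in a row on the box (the letters do not tell the place). Cap 34 x 34 mm in a thin black frame 3 mm high; origin: middle of the cap's top face, z up. Moves straight down only. Free, its top is 16 mm above the box's top (71 mm above the bench); exactly one of the four is latched, its top 5 mm lower (66 mm). All four bottom out at 61 mm.
- key_b: as key_a in all respects. How a free key, whichever it is, behaves: it springs back by itself when let go; 2.5 N starts it moving down, plus 0.5 N per mm, with a stop at 10 mm of travel. A light tap pushes it a few mm at most; do not push it more than 7 mm down.
- key_c: as key_a in all respects. How the latched key, whichever it is, behaves: it cannot rise; 5 N starts it moving further down, 8 to 9 N takes it to its stop 5 mm lower, and its catch lets go after 3 to 4 mm of that. When the finger then leaves, it springs up to the free height.
- key_d: as key_a in all respects. A light tap (under 5 N) does not release the latched key.
- nozzle: brass welding gas nozzle standing on the box's top behind the keys, 22 mm diameter, 45 mm high, origin at its foot; loose, leave alone
- nut: steel hexagon nut lying on the box's top behind the keys, 30 mm across flats, 16 mm high, origin at its underside; loose, leave alone
- flower: five-petalled cut-out steel flower lying on the bench in front of the box, 80 mm across, 4 mm thick, origin at the centre of its underside; loose, leave alone
- wrench: steel wrench lying on the bench behind the box, origin at its underside; loose, leave alone
- tape: yellow tape measure on the bench to the right of the box, 62 x 36 x 60 mm high, origin at the centre of its underside; loose, leave alone
- magnet: orange L-shaped welding magnet on the bench to the left of the box, arms 75 and 76 mm, 25 mm high, origin at the underside; loose, leave alone

How it is judged:
By the outcome, as a careful person would: the job done as asked, in the order asked, and still so for the second after the job is handed in, with the robot touching nothing.
It also fails if it takes over 48 s, if anything falls off the work surface, if the arm or the gripper's body presses on something with over 40 N, if the wrist force passes 120 N, or if a joint passes its speed limit or range.

## Robot

A 6-joint arm with a two-finger parallel gripper is mounted at the origin on the work surface. World frame = base frame: x ahead of the robot, y to its left, z up, the work surface at z = 0. Lengths are in m, angles in rad, forces in N, time in s.
With the tool pointing down it reaches from about 0.375 to 0.9 m from the base axis. Payload 3.1 kg.
Tool frame: the origin (TCP) lies midway between the tips of the shut fingers; the grasp point (between the pads) lies 19 mm behind it; z points along the fingers, y is the line along which they close (so a half turn about z gives the same grasp; the last joint's range is limited). The gripper opens to 87 mm and grips with 3 to 60 N. Pads are 19 mm wide; open, the fingers measure 117 mm over their backs; the gripper's body (75 mm by 190 mm) begins 51 mm behind the grasp point.
Start: joints at [1.01, 0.527, 1.433, -0, 1.181, -0.178], TCP at [0.233, 0.58, 0.223] pointing down, gripper open.
Joint ranges: [-3.08, 3.08], [-0.75, 2.2], [0.22, 2.44], [-1.43, 4.57], [0, 2.65], [-2.85, 2.85]. Speed limits (rad/s): [2.79, 2.79, 3.14, 3.14, 3.14, 3.14].

## Interface

Orientations are given as a unit quaternion [x, y, z, w].
In Python, from rig import status, imaging, order gives the robot as it stands.
- The arm moves only by the tool arm_command, never from a script. Its argument "deltas" is one flat list of numbers, 5 for each row, row after row: the opening, from -1 (shut) to 1 (fully open), so that 0 is half open, then the shift along the tool's x, y, z in m, then the turn about the tool's z in rad. In form: [gripper, tx, ty, tz, roll, gripper, tx, ty, tz, roll, ...]. A call has 1 to 12 rows; each row shifts and turns the commanded pose from where the row before left it, along the tool's axes as they then stand; what a row does not reach is not made up. A row lasts 1/8 s, in which the tool goes at most 62.5 mm and 10.7 degrees, less where a joint would pass 70% of its speed; a pose out of reach is approached as far as the arm can. A call with a gripper value outside its range is refused whole. The fingers move at their own pace and stop on an object; "newtons" is the grip in N (left out, the last holds). Time passes only in rows, so rows that do not move let the fingers close. It gives the time, the measured TCP pose, the force, the opening and the grip force at its end, in the units of the state.
- status.get_obs(): the state, without advancing time (a new reading comes with each control period).
- imaging.camera(name): name is "side" or "top"; returns (picture, depth): 420x560x3 uint8, red, green, blue; 420x560 float32, m along the optical axis (not along the pixel's ray), 0 where there is no reading.
- imaging.camera_params(name): a dict with "intrinsics" (3x3 intrinsics, pixels), "k1" (the pictures are not rectified: a ray, as slopes to the right and down, at radius r is drawn at 1 + k1 r^2 times it, then the intrinsics apply), "camera_from_world" (4x4, takes a point from world to camera coordinates). Camera axes: x right, y up, looking along -z (the intrinsics and any distortion apply to the point x, -y, -z); pixel columns grow to the right and rows downward; lengths in m; the calibration is good to about 2 mm. A picture is of the moment at which its call begins. camera_params takes no time and is no camera call.
- order.hand_in(): hands the job in; it is judged then, once.
The state is a dict: "time": time; "q": joint angles; "joint_velocities": joint speeds; "joint_torque": joint torques, N m; "position": TCP position; "tool_rot": TCP orientation; "ft_force": force on the tool from outside, world axes, zero at the start; "moment": the same for the moment, N m; "grip_width": finger opening in m; "grip_force": force on a finger pad.
Only numpy, scipy, OpenCV 4.12 (cv2) and the standard library are available. Lean on these libraries where they do the work, as an engineer would, in place of code of your own. Each camera call takes 0.05 s, during which the arm holds its last target. There are 200 camera calls.

## Working session

There is one attempt and no reset: what is moved stays moved. The work goes in short steps, Python scripts to look and compute and a tool call to move; the robot and the scene stay as the last step left them, time stands still between calls to the robot, and variables do not carry over. Pictures are saved under pics/ and viewed, at most 10 in all, crops included, and the job is handed in when it is done.

Besides the shell and the picture viewer there is one more tool, called after "Call:" as name(argument=value, ...), one argument or row to a line, values as JSON. arm_command: Moves the arm, as the interface text tells. Its arguments: {"type":"object","properties":{"deltas":{"type":"array"},"newtons":{"type":"number"}},"required":["deltas"]}

```bash
mkdir -p pics; cat > h.py <<'E'
import numpy as np, cv2
from rig import status, imaging, order
def snap(n,f):
    p,d=imaging.camera(n); cv2.imwrite(f'pics/{f}.png',p[:,:,::-1]); np.save(f'pics/{f}.npy',d); return p,d
def world(n,d):
    P=imaging.camera_params(n);K=np.array(P['intrinsics']);T=np.linalg.inv(np.array(P['camera_from_world']))
    h,w=d.shape;u,v=np.meshgrid(np.arange(w),np.arange(h))
    pts=np.stack([u,v],-1).reshape(-1,1,2).astype(float)
    s=cv2.undistortPoints(pts,K,np.array([P['k1'],0,0,0.])).reshape(h,w,2)
    c=np.stack([s[...,0]*d,-s[...,1]*d,-d,np.ones_like(d)],-1)
    W=(c@T.T)[...,:3]; W[d==0]=np.nan; return W
E
python3 - <<'E'
from h import *
for n in('top','side'):
    p,d=snap(n,n+'0'); print(n,imaging.camera_params(n),(d==0).mean())
print(status.get_obs())
E
```

```text
top {'intrinsics': array([[488.49234642,   0.        , 279.34996312],
       [  0.        , 488.49234642, 208.9883496 ],
       [  0.        ,   0.        ,   1.        ]]), 'k1': 0.021614478451881046, 'camera_from_world': array([[ 8.51929407e-04, -9.99995687e-01,  2.81073124e-03,
         3.01195506e-02],
       [ 9.83875197e-01,  1.34090102e-03,  1.78851329e-01,
        -5.78013921e-01],
       [-1.78854327e-01,  2.61304005e-03,  9.83872096e-01,
        -9.70648364e-01],
       [ 0.00000000e+00,  0.00000000e+00,  0.00000000e+00,
         1.00000000e+00]])} 0.003903061224489796
side {'intrinsics': array([[454.14247413,   0.        , 283.25213432],
       [  0.        , 454.14247413, 216.2892681 ],
       [  0.        ,   0.        ,   1.        ]]), 'k1': -0.1409182316957683, 'camera_from_world': array([[ 0.95065003, -0.31011488, -0.00965802, -0.50847601],
       [ 0.18988158,  0.5568955 ,  0.80858666, -0.17282111],
       [-0.24537625, -0.77051682,  0.58829783, -0.70687318],
       [ 0.        ,  0.        ,  0.        ,  1.        ]])} 0.003826530612244898
{'time': 0.1, 'q': array([ 1.01049744e+00,  5.28391234e-01,  1.43375463e+00, -1.96068464e-05,
        1.18136005e+00, -1.78477779e-01]), 'joint_velocities': array([-0.00060923, -0.00170708, -0.00491192, -0.00089174,  0.00054233,
       -0.0001951 ]), 'joint_torque': array([ 7.19649361e-04, -4.40986490e+01, -1.77149892e+01,  6.35924237e-02,
        5.33604529e-02, -3.51650237e-05]), 'position': array([0.23250205, 0.57945662, 0.2216646 ]), 'tool_rot': array([ 1.89749235e-01,  9.81832120e-01, -8.95375160e-04, -3.36931584e-04]), 'ft_force': array([ 0.28590569, -0.02225441,  0.55108944]), 'moment': array([ 0.02249335,  0.03480136, -0.01007462]), 'grip_force': 0.0, 'grip_width': 0.08721254616613955}
```

View pics/top0.png

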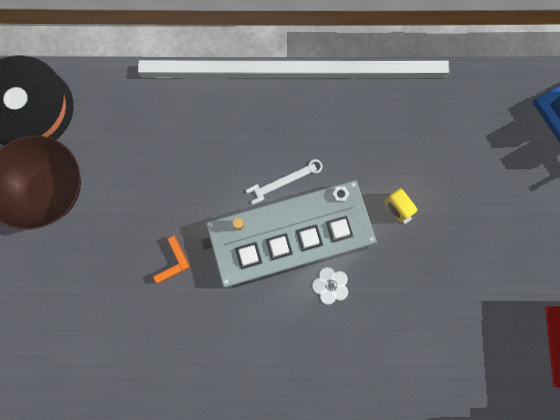

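View pics/side0.png

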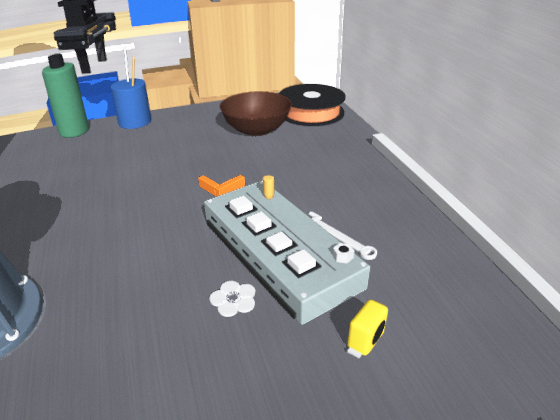

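```bash
python3 - <<'E'
from h import *
p=cv2.imread('pics/top0.png');d=np.load('pics/top0.npy');W=world('top',d)
m=((p.min(2)>190)&(W[...,2]>.055)&(W[...,2]<.085)).astype(np.uint8)
n,l,s,c=cv2.connectedComponentsWithStats(m)
for i in range(1,n):
    if s[i,4]>60: print(s[i],c[i].round(1),np.nanmedian(W[l==i],0).round(4), np.nanmean(W[l==i],0).round(4))
b=(W[...,2]>.045)&(W[...,2]<.06)
print(np.nanpercentile(W[b],[2,50,98],axis=0).round(3))
E
```

```text
[  4  88  23  21 350] [15.2 98. ] [0.8188 0.5992 0.0576] [0.8189 0.5993 0.0578]
[333 187  16  14  99] [341. 193.] [ 0.6081 -0.0984  0.0714] [ 0.6082 -0.0966  0.0711]
[331 219  19  19 236] [340.2 228. ] [ 0.5352 -0.0934  0.0714] [ 0.5353 -0.0934  0.0712]
[301 228  18  19 237] [309.7 237.1] [ 0.5173 -0.0317  0.0665] [ 0.5171 -0.0312  0.0664]
[270 236  19  20 251] [279.1 245.8] [0.4983 0.0315 0.0711] [0.4987 0.0313 0.0711]
[239 246  19  19 253] [248.3 254.8] [0.4801 0.0939 0.0712] [0.4804 0.0935 0.071 ]
[[ 0.439 -0.217  0.049]
 [ 0.569  0.09   0.056]
 [ 0.899  0.626  0.059]]
```

The pictures show the keys in the top view at (248,255), (279,246), (310,237) and (340,228), left to right. Measured heights are 71, 71, 66.5 and 71 mm, so the third looks low. The spacing is 194.8 mm against 195 mm expected, and the yaw is about 16.4°. The loose things are clear of the key row. I'll turn the tool, shut the fingers and go above key 1.

Call:
arm_command(
  deltas=[-1, 0, 0, 0, -0.167, -1, 0, 0, 0, -0.167, -1, 0, 0, 0, -0.167, -1, 0, 0, 0, -0.167],
  newtons=10,
)

```text
time: 0.6
position: [0.2326, 0.5796, 0.2219]
tool_rot: [-0.145, 0.989, -0.001, -0.0]
ft_force: [-0.2, -0.7, 0.2]
grip_width: 0.0548
grip_force: 0.0
```

```bash
cat >> h.py <<'E'
from scipy.spatial.transform import Rotation as R
KEYS=np.array([[.4804,.0935],[.4985,.0312],[.5170,-.0312],[.5353,-.0934]])
def go():
    o=status.get_obs();r=R.from_quat(o['tool_rot']);p=o['position']
    print('t',o['time'],'pos',p.round(4),'F',o['ft_force'].round(2),'w',o['grip_width'],'yaw y',np.degrees(np.arctan2(*r.as_matrix()[1::-1,1])).round(2),'z',r.as_matrix()[:,2].round(4))
    for i,k in enumerate(KEYS): print(i+1,r.inv().apply(np.r_[k,.09]-p).round(4))
E
python3 -c "from h import *;go()"
```

```text
t 0.6 pos [0.2326 0.5796 0.2219] F [-0.19 -0.66  0.24] w 0.05477959733088951 yaw y 106.72 z [-8.0e-04 -1.2e-03 -1.0e+00]
1 [-0.0977 -0.5367  0.1323]
2 [-0.0971 -0.6016  0.1324]
3 [-0.0969 -0.6667  0.1324]
4 [-0.0965 -0.7315  0.1325]
```

Call:
arm_command(
  deltas=[-1, -0.009, -0.049, 0.006, 0, -1, -0.009, -0.049, 0.006, 0, -1, -0.009, -0.049, 0.006, 0, -1, -0.009, -0.049, 0.006, 0, -1, -0.009, -0.049, 0.006, 0, -1, -0.009, -0.049, 0.006, 0, -1, -0.009, -0.049, 0.006, 0, -1, -0.009, -0.049, 0.006, 0, -1, -0.009, -0.049, 0.006, 0, -1, -0.009, -0.049, 0.006, 0, -1, -0.008, -0.047, 0.006, 0, -1, 0, 0, 0, 0],
)

```text
time: 2.1
position: [0.4802, 0.0898, 0.156]
tool_rot: [-0.14, 0.99, -0.0, 0.0]
ft_force: [0.1, 0.7, 0.3]
grip_width: 0.0005
grip_force: 0.0
```

```bash
python3 -c "from h import *;go()"
```

```text
t 2.1 pos [0.4802 0.0898 0.156 ] F [0.06 0.68 0.33] w 0.000484226182199896 yaw y 106.11 z [ 6.e-04 -4.e-04 -1.e+00]
1 [-0.0012  0.0036  0.066 ]
2 [-0.0013 -0.0613  0.0661]
3 [-0.0018 -0.1264  0.0661]
4 [-0.0021 -0.1912  0.0662]
```

Call:
arm_command(
  deltas=[-1, -0.001, 0.003, 0.035, 0, -1, 0, 0, 0.035, 0, -1, 0, 0, 0, 0, -1, 0, 0, 0, 0, -1, 0, 0, 0, 0],
)

```text
time: 2.72
position: [0.4794, 0.096, 0.0879]
tool_rot: [-0.143, 0.99, -0.0, 0.001]
ft_force: [-0.4, 0.7, 0.2]
grip_width: 0.0003
grip_force: 0.0
```

```bash
python3 - <<'E'
from h import *
go(); p,d=snap('side','side1'); cv2.imwrite('pics/c1.png',cv2.resize(p[100:340,150:430,::-1],None,fx=2.4,fy=2.4))
E
```

```text
t 2.725 pos [0.4794 0.096  0.0879] F [-0.41  0.71  0.17] w 0.0002681102149431499 yaw y 106.43 z [ 2.7e-03 -1.0e-04 -1.0e+00]
1 [-0.0003 -0.0027 -0.0021]
2 [ 0.     -0.0676 -0.0021]
3 [-1.000e-04 -1.326e-01 -2.000e-03]
4 [-0.     -0.1975 -0.002 ]
```

View pics/c1.png

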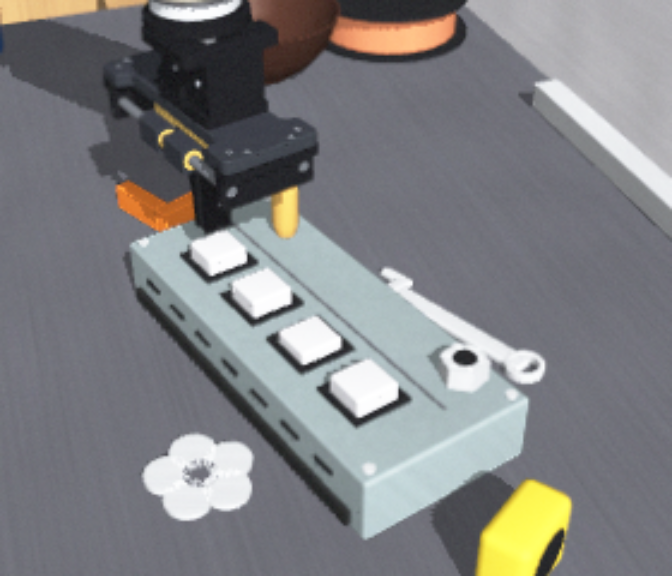

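The crop shows the fingertip at about (215,228), just over key 1. That matches where the TCP projects, and nothing is touching. I'll tap key 1 now.

Call:
arm_command(
  deltas=[-1, 0, -0.0025, 0.005, 0, -1, 0, 0, 0.005, 0, -1, 0, 0, 0.005, 0, -1, 0, 0, 0.001, 0, -1, 0, 0, 0.001, 0, -1, 0, 0, 0.001, 0, -1, 0, 0, 0, 0, -1, 0, 0, 0, 0],
)

```text
time: 3.78
position: [0.4792, 0.0932, 0.0687]
tool_rot: [-0.143, 0.99, -0.0, -0.0]
ft_force: [-1.0, -1.5, 4.1]
grip_width: 0.0004
grip_force: 1.8
```

Key 1 pushes back with 4.1 N at 68.7 mm, so it is free. Lifting and moving to key 2.

Call:
arm_command(
  deltas=[-1, 0, 0, -0.01, 0, -1, 0, 0, -0.009, 0, -1, 0, -0.022, 0, 0, -1, 0, -0.022, 0, 0, -1, 0, -0.021, 0, 0, -1, 0, 0, 0, 0, -1, 0, 0, 0, 0, -1, 0, 0, 0, 0],
)

```text
time: 4.78
position: [0.497, 0.0317, 0.0876]
tool_rot: [-0.143, 0.99, 0.0, -0.0]
ft_force: [0.3, 0.6, 0.3]
grip_width: 0.0006
grip_force: 0.0
```

```bash
python3 -c "from h import *;go()"
```

```text
t 4.775 pos [0.497  0.0317 0.0876] F [0.3  0.56 0.28] w 0.0006250040314491909 yaw y 106.45 z [-7.e-04  3.e-04 -1.e+00]
1 [-0.0015  0.0639 -0.0024]
2 [-0.0013 -0.0009 -0.0024]
3 [-0.0013 -0.066  -0.0024]
4 [-0.0013 -0.1309 -0.0025]
```

Call:
arm_command(
  deltas=[-1, -0.001, -0.001, 0.005, 0, -1, 0, 0, 0.005, 0, -1, 0, 0, 0.005, 0, -1, 0, 0, 0.001, 0, -1, 0, 0, 0.001, 0, -1, 0, 0, 0.001, 0, -1, 0, 0, 0.0005, 0, -1, 0, 0, 0, 0, -1, 0, 0, 0, 0],
)

```text
time: 5.9
position: [0.4986, 0.0304, 0.0691]
tool_rot: [-0.143, 0.99, 0.0, -0.0]
ft_force: [-1.3, 1.8, 3.2]
grip_width: 0.0005
grip_force: 1.7
```

Call:
arm_command(
  deltas=[-1, 0, 0, -0.01, 0, -1, 0, 0, -0.009, 0, -1, 0, -0.022, 0, 0, -1, 0, -0.022, 0, 0, -1, 0, -0.021, 0, 0, -1, 0, 0, 0, 0, -1, 0, 0, 0, 0, -1, 0, 0, 0, 0],
)

```text
time: 6.9
position: [0.5166, -0.0314, 0.088]
tool_rot: [-0.143, 0.99, 0.0, -0.0]
ft_force: [-0.2, 0.2, -0.7]
grip_width: 0.0006
grip_force: 0.0
```

```bash
python3 -c "from h import *;go()"
```

```text
t 6.9 pos [ 0.5166 -0.0314  0.088 ] F [-0.19  0.17 -0.71] w 0.0005821770564658896 yaw y 106.44 z [-8.e-04  4.e-04 -1.e+00]
1 [-0.0006  0.13   -0.0019]
2 [-0.0003  0.0652 -0.002 ]
3 [-0.0004  0.0001 -0.002 ]
4 [-0.0003 -0.0648 -0.002 ]
```

Key 2 is free, with 3.2 N at 69.1 mm. Next is key 3: first down to about 68.5 mm, where a free key would push back.

Call:
arm_command(
  deltas=[-1, 0, 0, 0.005, 0, -1, 0, 0, 0.005, 0, -1, 0, 0, 0.005, 0, -1, 0, 0, 0.001, 0, -1, 0, 0, 0.001, 0, -1, 0, 0, 0.001, 0, -1, 0, 0, 0.001, 0, -1, 0, 0, 0, 0, -1, 0, 0, 0, 0],
)

```text
time: 8.02
position: [0.5172, -0.0321, 0.0691]
tool_rot: [-0.143, 0.99, -0.0, 0.0]
ft_force: [-0.6, 0.7, -0.2]
grip_width: 0.0002
grip_force: 0.0
```

No force at 69.1 mm, so key 3 sits low. I'll lower in small steps until I feel it.

Call:
arm_command(
  deltas=[-1, 0, 0, 0.001, 0, -1, 0, 0, 0.001, 0, -1, 0, 0, 0.0005, 0, -1, 0, 0, 0, 0, -1, 0, 0, 0, 0],
)

```text
time: 8.65
position: [0.5172, -0.0321, 0.0667]
tool_rot: [-0.143, 0.99, -0.0, 0.0]
ft_force: [-0.6, 0.0, 1.8]
grip_width: 0.0004
grip_force: 1.0
```

Call:
arm_command(
  deltas=[-1, 0, 0, 0.0002, 0, -1, 0, 0, 0, 0, -1, 0, 0, 0, 0],
)

```text
time: 9.02
position: [0.5172, -0.0321, 0.0665]
tool_rot: [-0.143, 0.99, -0.0, 0.0]
ft_force: [-1.0, -0.3, 3.7]
grip_width: 0.0006
grip_force: 2.1
```

Key 3 makes firm contact with 3.7 N at 66.5 mm, which is low and under 5 N. On to key 4.

Call:
arm_command(
  deltas=[-1, 0, 0, -0.011, 0, -1, 0, 0, -0.011, 0, -1, 0, -0.022, 0, 0, -1, 0, -0.022, 0, 0, -1, 0, -0.021, 0, 0, -1, 0, 0, 0, 0, -1, 0, 0, 0, 0, -1, 0, 0, 0, 0],
)

```text
time: 10.02
position: [0.5349, -0.0938, 0.0881]
tool_rot: [-0.143, 0.99, 0.0, -0.001]
ft_force: [0.8, 0.1, 0.3]
grip_width: 0.0004
grip_force: 0.0
```

```bash
python3 -c "from h import *;go()"
```

```text
t 10.025 pos [ 0.5349 -0.0938  0.0881] F [0.76 0.07 0.34] w 0.00040530762655833054 yaw y 106.43 z [-1.1e-03  6.0e-04 -1.0e+00]
1 [-0.0007  0.1951 -0.0017]
2 [-0.0004  0.1302 -0.0018]
3 [-0.0005  0.0651 -0.0018]
4 [-0.0005  0.0003 -0.0019]
```

Call:
arm_command(
  deltas=[-1, 0, 0, 0.005, 0, -1, 0, 0, 0.005, 0, -1, 0, 0, 0.005, 0, -1, 0, 0, 0.001, 0, -1, 0, 0, 0.001, 0, -1, 0, 0, 0.001, 0, -1, 0, 0, 0.001, 0, -1, 0, 0, 0, 0, -1, 0, 0, 0, 0],
)

```text
time: 11.15
position: [0.5355, -0.0944, 0.0695]
tool_rot: [-0.143, 0.99, 0.0, -0.0]
ft_force: [-0.6, 1.0, 3.6]
grip_width: 0.0006
grip_force: 1.6
```

Call:
arm_command(
  deltas=[-1, 0, 0, -0.01, 0, -1, 0, 0, -0.009, 0, -1, 0, 0.022, 0, 0, -1, 0, 0.022, 0, 0, -1, 0, 0.021, 0, 0, -1, 0, 0, 0, 0, -1, 0, 0, 0, 0, -1, 0, 0, 0, 0],
)

```text
time: 12.15
position: [0.5178, -0.0327, 0.0884]
tool_rot: [-0.142, 0.99, -0.0, 0.0]
ft_force: [-0.4, -0.1, 0.1]
grip_width: 0.0003
grip_force: 0.0
```

```bash
python3 -c "from h import *;go()"
```

```text
t 12.15 pos [ 0.5178 -0.0327  0.0884] F [-0.36 -0.15  0.14] w 0.0003103479091085442 yaw y 106.37 z [ 7.e-04 -4.e-04 -1.e+00]
1 [ 0.0003  0.1316 -0.0017]
2 [ 0.0005  0.0667 -0.0017]
3 [ 0.0003  0.0016 -0.0016]
4 [ 0.0003 -0.0632 -0.0016]
```

Key 4 is free, with 3.6 N at 69.5 mm. So key 3 is the latched one, and I'll press it right down.

Call:
arm_command(
  deltas=[-1, 0, 0.001, 0.01, 0, -1, 0, 0, 0.01, 0, -1, 0, 0, 0.001, 0, -1, 0, 0, 0.001, 0, -1, 0, 0, 0.001, 0, -1, 0, 0, 0.001, 0, -1, 0, 0, 0.001, 0, -1, 0, 0, 0.001, 0, -1, 0, 0, 0.0005, 0, -1, 0, 0, 0, 0, -1, 0, 0, 0, 0],
)

```text
time: 13.52
position: [0.5167, -0.0314, 0.0625]
tool_rot: [-0.143, 0.99, -0.0, -0.0]
ft_force: [-2.0, -1.6, 7.7]
grip_width: 0.0006
grip_force: 3.6
```

Call:
arm_command(
  deltas=[-1, 0, 0, 0.0007, 0, -1, 0, 0, 0.0005, 0, -1, 0, 0, 0, 0, -1, 0, 0, 0, 0],
)

```text
time: 14.02
position: [0.5166, -0.0314, 0.0614]
tool_rot: [-0.143, 0.99, -0.0, -0.0]
ft_force: [-2.9, -2.3, 7.5]
grip_width: 0.0006
grip_force: 4.0
```

Call:
arm_command(
  deltas=[-1, 0, 0, 0.0005, 0, -1, 0, 0, 0, 0, -1, 0, 0, 0, 0],
)

```text
time: 14.4
position: [0.5166, -0.0314, 0.0613]
tool_rot: [-0.143, 0.99, -0.0, -0.0]
ft_force: [-4.2, -0.7, 11.6]
grip_width: 0.0002
grip_force: 5.8
```

The force climbed to 11.6 N with almost no further travel, so the key is at its stop. I'll let go, retreat to the left and look.

Call:
arm_command(
  deltas=[-1, 0, 0, -0.005, 0, -1, 0, 0, -0.01, 0, -1, 0, 0, -0.03, 0, -1, 0, 0, -0.04, 0, -1, 0, 0.05, -0.02, 0, -1, 0, 0.05, 0, 0, -1, 0, 0.05, 0, 0, -1, 0, 0.05, 0, 0, -1, 0, 0.05, 0, 0, -1, 0, 0.05, 0, 0, -1, 0, 0.05, 0, 0, -1, 0, 0, 0, 0],
)

```text
time: 15.9
position: [0.4167, 0.3076, 0.1652]
tool_rot: [-0.145, 0.989, 0.001, 0.0]
ft_force: [0.0, -0.7, -0.1]
grip_width: 0.0006
grip_force: 0.0
```

```bash
python3 - <<'E'
from h import *
p,d=snap('top','top2');W=world('top',d);p=cv2.imread('pics/top2.png')
a=np.load('pics/top0.npy');W0=world('top',a)
for u,v in [(248,255),(279,246),(310,237),(340,228),(340,193),(238,224)]:
    s=np.s_[v-5:v+6,u-5:u+6]; print(u,v,np.nanmedian(W0[s],(0,1)).round(4),np.nanmedian(W[s],(0,1)).round(4))
o=status.get_obs();print(o['position'],o['ft_force'])
E
```

```text
248 255 [0.48   0.094  0.0716] [0.48   0.094  0.0709]
279 246 [0.4983 0.0315 0.0712] [0.4983 0.0315 0.0718]
310 237 [ 0.5174 -0.0319  0.0667] [ 0.5166 -0.0315  0.0716]
340 228 [ 0.5352 -0.0932  0.0712] [ 0.5355 -0.093   0.0715]
340 193 [ 0.6082 -0.0945  0.0715] [ 0.6083 -0.0944  0.0712]
238 224 [0.5393 0.1128 0.0989] [0.5391 0.1129 0.0991]
[0.41723235 0.30597272 0.16511179] [ 0.54548683  0.09139783 -0.75430166]
```

View pics/top2.png

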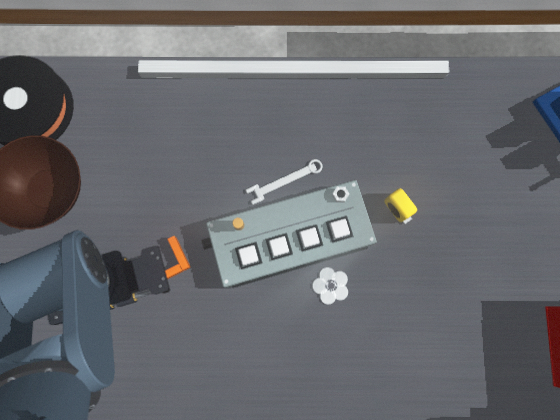

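All four keys now stand level at about 71 mm, with key 3 at (310,237) now at 71.6 mm. The nozzle (238,224) and nut (341,193) are unmoved, and the arm is clear at 165 mm.

```bash
python3 -c "from rig import order;print(order.hand_in())"
```

```text
the job is handed in; nothing more can be done
None
```

I tapped all four keys lightly from left to right and found the third one latched; I pressed it to its stop and let go, it sprang up level with the others at about 71 mm, none of the loose things was moved, and the job is handed in.

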